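Load the full rivet cartridge

TASK

Two look-alike rivet cartridges stand on the saddler's bench, one full and one empty: tell them apart by lifting. Slide the full (heavy) one along the bed of the rivet feeder, fully home until the spring catch clicks shut behind it, and lay the empty (light) one flat, fin up, in the wooden tray. Let go of both and do not knock the block, jar, spool or tin about.

Things in the scene. Friction and masses are not known exactly. Their poses are not given: they have to be found in the camera images.
- cartridge_a_mid (a point): Sealed rivet cartridge: flat grey body 80 long (own x) x 56 wide (y) x 24 high (mm) with a black upright grip fin on top, 50 long (x) x 14 thick (y) x 46 high: 70 high in all. Point: its centre, 35 mm above its underside, z up. Either end may lead. Pinch the fin across its thickness, in its upper 30 mm, to stay clear of the feeder's lips.
- cartridge_b_mid (a point): The other cartridge, alike in all but weight; same sizes and point. Of the two one is full (about 370 to 530 g), the other empty (about 120 to 140 g); which is which changes, whatever the name. The contents rattle a little.
- feeder: Rivet feeder, fixed: grey machine with a column 205 mm high and a low bed. Origin: on the channel's centre line at the end stop, at bench height; x points INTO the machine (push direction), y to the catch's side, z up. Bed top 12 mm above the bench, from x = -215 mm (open end) to 0 (stop face, 68 mm high; column from x = 75). Channel 60 mm wide; guides at x = -122 to -160 flare to about 80.
- feeder_home (a point): Point of the feeder, with its axes, at x = -41 mm, y = 0, 47 mm above the bench: where the cartridge's centre is when home, lead end at the stop (2 mm play). Over x = -76 to 0 two lips (underside 28 mm above the bed, top 44 mm above the bench) roof the channel's sides, leaving a 24 mm slot for the fin: it can only be slid in along x, on the bed.
- feeder_mouth (a point): Fixed point of the feeder, with its axes, at x = -165 mm, y = 0, 47 mm above the bench: where the cartridge's centre is when it sits on the open bed, lined up and with its lead end just short of the catch; nothing above it.
- catch (a joint): Spring catch in the channel's +y side: dark steel nose with a slope over x = -121 to -94 mm and a square back face at x = -82. Value: m pushed aside; 0 = out, 8 mm into the channel; 0.004 to 0.008 while a cartridge slides past; springs back to 0 behind its rear end once it is home. Spring 2 to 6 N sideways; sliding past takes roughly 5 to 10 N.
- tray: Wooden tray for empties, fixed to the bench, open on top: 180 (x) x 150 (y) x 28 mm high outside, walls and floor 5 mm thick. Origin at the centre of its underside, z up.
- block: Bystander: wooden punching block 110 x 140 x 35 mm lying on the bench; origin at the centre of its underside. Loose.
- jar: Bystander: closed glass jar with steel cap, 60 mm across, 80 mm high; origin at the centre of its underside. Loose.
- spool: Bystander: wooden thread spool standing upright, 48 mm across, 52 mm high; origin at the centre of its underside. Loose.
- wax_tin: Bystander: flat round aluminium tin, 60 mm across, 24 mm high; origin at the centre of its underside. Loose.

How it is judged:
By the outcome, as a careful person would: the job done as asked, in the order asked, and still so for the second after the job is handed in, with the robot touching nothing.
It also fails if it takes over 61 s, if anything falls off the work surface, if the arm or the gripper's body presses on something with over 40 N, if the wrist force passes 120 N, or if a joint passes its speed limit or range.

ROBOT

A 6-joint arm with a two-finger parallel gripper is mounted at the origin on the work surface. World frame = base frame: x ahead of the robot, y to its left, z up, the work surface at z = 0. Lengths are in m, angles in rad, forces in N, time in s.
With the tool pointing down it reaches from about 0.35 to 0.85 m from the base axis. Payload 8.1 kg.
Tool frame: the origin (TCP) lies on the centre line of the jaws, within the pads' length; the fingertips stand 17 mm ahead of it and the grasp point (between the pads) lies 2 mm behind it; x points along the fingers, z is the direction in which the jaws open and shut, and the axes are right-handed (so a half turn about x gives the same grasp; the last joint's range is limited). The gripper opens to 93 mm and grips with 3 to 60 N. Pads are 15 mm wide; open, the fingers measure 128 mm over their backs; the gripper's body (75 mm by 188 mm) begins 65 mm behind the grasp point.
Start: joints at [-1.285, 0.13, 1.488, -0, 1.523, -0.085], TCP at [0.217, -0.559, 0.199] pointing down, gripper open.
Joint ranges: [-2.96, 2.96], [-0.89, 2.26], [0.02, 2.5], [-1.34, 4.48], [0, 2.73], [-2.66, 2.66]. Speed limits (rad/s): [2.39, 2.39, 2.79, 3.14, 3.14, 3.14].

INTERFACE

Orientations are given as a rotation vector (axis times angle).
In Python, from plant import telemetry, optics, workorder gives the robot as it stands.
- The arm moves only by the shell command python3 -m inch 'ROWS' [FORCE]. ROWS is JSON, a list that holds one entry, the list of rows, each a list of 7 numbers: the shift along the tool's x, y, z in m, then the turn, a rotation vector about the tool's x, y, z in rad, then the opening, from 0 (shut) to 1 (fully open). In form: [[[tx, ty, tz, ax, ay, az, grip], ...]]. A call has 1 to 20 rows; each row shifts and turns the pose as measured when the row begins, along the tool's axes as they then stand; what a row does not reach is not made up. A row lasts 1/10 s, in which the tool goes at most 50 mm and 8.59 degrees, less where a joint would pass 70% of its speed; a pose out of reach is approached as far as the arm can. A call is refused whole if a number of a shift passes 0.05 or a number of a turn 0.15, either way. A call with a gripper value outside its range is refused whole. The fingers move at their own pace and stop on an object; FORCE is the grip in N (left out, the last holds). Time passes only in rows, so rows that do not move let the fingers close. It gives the time, the measured TCP pose, the force and the opening at its end, in the units of the state.
- telemetry.read_state(): the state, without advancing time (a new reading comes with each control period).
- optics.read_camera(name): name is "scene" or "top" or "wrist"; returns a dict with "frame" (400x640x3 uint8, blue, green, red), "fx", "fy", "cx", "cy" (pixels), "rvec" (rotation vector, rad) and "tvec" (3), from world to camera coordinates, as OpenCV has them. Camera axes: x right, y down, z forward; pixel columns grow to the right and rows downward; lengths in m; the calibration is good to about 2 mm. The wrist camera is an equidistant fisheye: a pixel r from the principal point sees the ray r / f radians off the axis. A picture is of the moment at which its call begins. There is no depth.
- workorder.close_job(): hands the job in, once; it reports no verdict.
The state is a dict: "t": time; "q": joint angles; "dq": joint speeds; "joint_torque": joint torques, N m; "tool_pos": TCP position; "orientation": TCP orientation; "force": force on the tool from outside, world axes, zero at the start; "wrist_torque": the same for the moment, N m; "opening": finger opening in m.
Only numpy, scipy, OpenCV 4.12 (cv2) and the standard library are available. Lean on these libraries where they do the work, as an engineer would, in place of code of your own. Each camera call takes 0.05 s, during which the arm holds its last target. There are 200 camera calls.

## Working session

There is one attempt and no reset: what is moved stays moved. The work goes in short steps, Python scripts to look and compute and a shell command to move; the robot and the scene stay as the last step left them, time stands still between calls to the robot, and variables do not carry over. Pictures are saved under pics/ and viewed, on a budget of 10 in all, crops included, one or two more only if the job needs it, and the job is handed in when it is done.

```bash
ls; mkdir -p pics
cat > h.py <<'E'
import numpy as np, cv2
from plant import telemetry, optics, workorder
from scipy.spatial.transform import Rotation as R
def snap(name,fn=None):
    c=optics.read_camera(name)
    if fn: cv2.imwrite('pics/'+fn,c['frame'])
    np.save('pics/'+(fn or name)+'.npy',c,allow_pickle=True)
    return c
def load(fn): return np.load('pics/'+fn+'.npy',allow_pickle=True).item()
def px2w(c,u,v,z):
    "pinhole pixel to world at height z"
    M=R.from_rotvec(np.ravel(c['rvec'])).as_matrix(); t=np.ravel(c['tvec'])
    d=M.T@np.array([(u-c['cx'])/c['fx'],(v-c['cy'])/c['fy'],1]); o=-M.T@t
    return o+d*(z-o[2])/d[2]
def w2px(c,p):
    q=R.from_rotvec(np.ravel(c['rvec'])).apply(p)+np.ravel(c['tvec'])
    return c['cx']+c['fx']*q[0]/q[2], c['cy']+c['fy']*q[1]/q[2]
def st():
    s=telemetry.read_state()
    print('t',round(s['t'],2),'pos',np.round(s['tool_pos'],4),'F',np.round(s['force'],2),'op',round(s['opening'],4))
    print(np.round(R.from_rotvec(s['orientation']).as_matrix(),4).tolist(),'q',np.round(s['q'],3))
    return s
E
python3 - <<'E'
from h import *
st()
for n in('top','scene'):
    c=snap(n,n+'1.png'); print(n,c['fx'],c['cx'],c['cy'],-R.from_rotvec(np.ravel(c['rvec'])).as_matrix().T@np.ravel(c['tvec']))
E
```

```text
pics
t 0.0 pos [ 0.2173 -0.5587  0.1976] F [ 0.38 -0.79  0.62] op 0.0926
[[-0.0005, 0.9321, 0.3623], [0.0017, 0.3623, -0.932], [-1.0, 0.0002, -0.0018]] q [-1.285  0.131  1.489 -0.     1.523 -0.085]
top 402.2889173918614 316.7314590806477 193.27675036246828 [0.39832679 0.08170929 1.02655315]
scene 422.19606914878375 319.991159959947 204.34425630751016 [1.25532808 0.39993131 0.57857323]
```

View pics/top1.png

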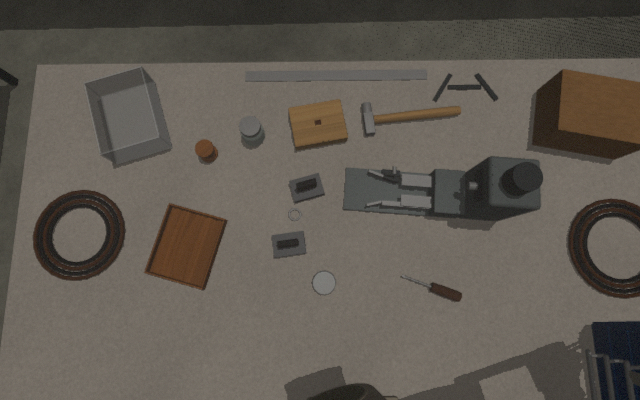

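View pics/scene1.png

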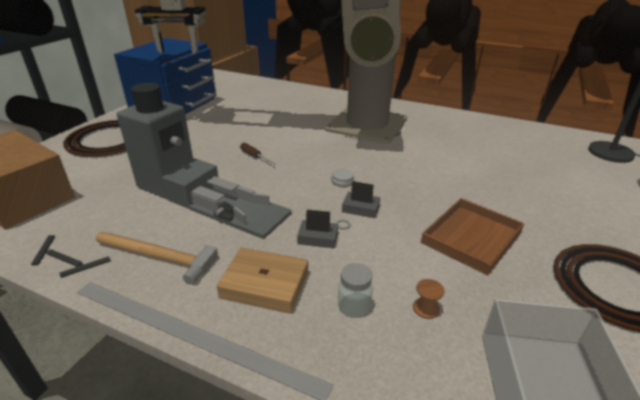

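Top view: the cartridges are at about (306,187) and (289,244), and the feeder bed runs from x=345 to about 435 at row 190, pushing to the right. The tray is centred at (187,246), the block at (318,124), the jar at (250,130), the spool at (205,150) and the tin at (324,283). I'll enlarge this area.

Run:
```python
from h import *
c=load('top1.png'); f=c['frame']
cv2.imwrite('pics/crop1.png',cv2.resize(f[155:265,265:445],None,fx=4.4,fy=4.4,interpolation=cv2.INTER_CUBIC))
```

```text
(no output)
```

View pics/crop1.png

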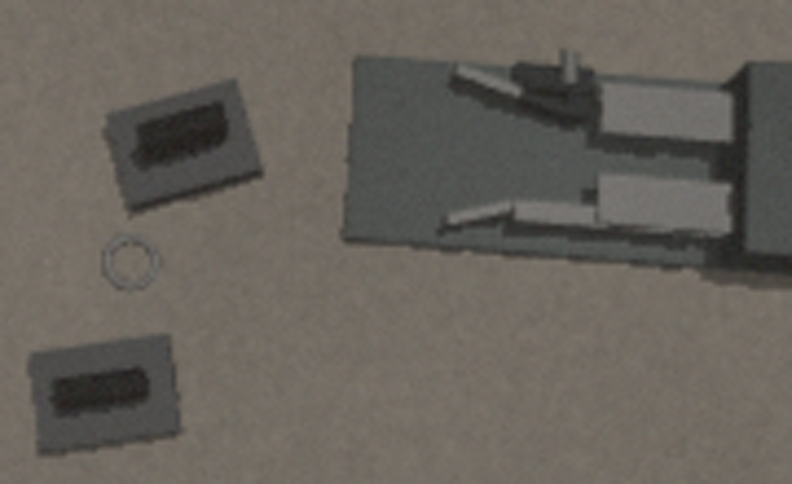

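Run:
```python
from h import *
c=load('top1.png')
def w(p,z): return px2w(c,265+(p[0]+.5)/4.4-.5,155+(p[1]+.5)/4.4-.5,z)[:2]
def show(n,ps,z):
    P=np.array([w(p,z) for p in ps]); print(n,np.round(P,4).tolist(),'mean',P.mean(0).round(4))
    return P
for n,b,f in(('C1',[(106,114),(236,79),(262,167),(128,205)],[(137,128),(225,103),(228,135),(137,162)]),
             ('C2',[(28,353),(170,335),(181,427),(38,447)],[(53,378),(147,368),(149,398),(55,410)])):
    P=show(n,b,.024); d=P[1]-P[0]+P[2]-P[3]; print(' ang',np.degrees(np.arctan2(d[1],d[0])),np.linalg.norm(d)/2, np.linalg.norm(P[0]-P[3]))
    show(n+'fin',f,.07)
B=show('bed',[(355,56),(343,240)],.012); d=B[0]-B[1];print(' normal ang',np.degrees(np.arctan2(-d[0],d[1]))) 
S=show('slot',[(601,152),(732,161)],.044); d=S[1]-S[0];print(' ang',np.degrees(np.arctan2(d[1],d[0])),np.linalg.norm(d))
L=show('lips',[(602,82),(732,92),(600,224),(732,232)],.044);d=L[1]-L[0]+L[3]-L[2];print(' ang',np.degrees(np.arctan2(d[1],d[0])),np.linalg.norm(d)/2)
# full-pixel others
T=np.array([px2w(c,*p,.028)[:2] for p in[(171,204),(227,221),(204,289),(146,272)]]);print('tray',T.round(3).tolist(),T.mean(0))
for n,p,z in(('block',(318,124),.035),('jar',(250,127),.08),('spool',(205,148),.052),('tin',(324,283),.024)): print(n,px2w(c,*p,z).round(3))
```

```text
C1 [[0.6274, 0.1502], [0.6474, 0.0745], [0.595, 0.0602], [0.5736, 0.1375]] mean [0.6109 0.1056]
 ang -74.90778003868144 0.07929201657042344 0.055256406338719685
C1fin [[0.6088, 0.1299], [0.6224, 0.0811], [0.6042, 0.0797], [0.5896, 0.13]] mean [0.6062 0.1052]
C2 [[0.4894, 0.1942], [0.4986, 0.1138], [0.4468, 0.108], [0.4367, 0.1881]] mean [0.4679 0.151 ]
 ang -83.1420076883782 0.08083769119865382 0.05299630664437741
C2fin [[0.4716, 0.1755], [0.4763, 0.1249], [0.4603, 0.1238], [0.4545, 0.1743]] mean [0.4657 0.1496]
bed [[0.6635, 0.0039], [0.5536, 0.0137]] mean [0.6086 0.0088]
 normal ang -95.09781714167272
slot [[0.5973, -0.1316], [0.5912, -0.2055]] mean [ 0.5943 -0.1686]
 ang -94.72728328056733 0.07413796351126702
lips [[0.6381, -0.1343], [0.6313, -0.2082], [0.556, -0.1289], [0.5506, -0.2028]] mean [ 0.594  -0.1686]
 ang -94.7345059548002 0.07413005647840679
tray [[0.57, 0.446], [0.525, 0.304], [0.36, 0.354], [0.402, 0.497]] [0.46427851 0.40035903]
block [0.775 0.074 0.035]
jar [0.752 0.242 0.08 ]
spool [0.708 0.36  0.052]
tin [0.371 0.064 0.024]
```

```bash
cat >> h.py <<'E'
def go(pos,yaw,n):
    "print n rows (tool shift, turn about tool x) along a straight line to pos with jaw (tool z) heading yaw deg"
    s=telemetry.read_state(); M=R.from_rotvec(s['orientation']); p=np.array(s['tool_pos']); z=M.as_matrix()[:,2]
    y0=np.degrees(np.arctan2(z[1],z[0])); dy=(yaw-y0+180)%360-180; d=(np.array(pos)-p)/n
    print('pos',p.round(4),'yaw',round(y0,2),'F',np.round(s['force'],2),'op',round(s['opening'],4),'t',round(s['t'],2))
    for i in range(n):
        m=R.from_euler('z',dy*i/n,degrees=True)*M
        print(np.round(m.inv().apply(d),3).tolist(), round(-np.radians(dy)/n,3))
E
python3 -c "
from h import *
go((.43,0,.199),15.1,14)"
```

```text
pos [ 0.2173 -0.5587  0.1977] yaw -68.76 F [ 0.23 -0.39 -0.15] op 0.093 t 0.1
[-0.0, 0.029, -0.032] -0.105
[-0.0, 0.032, -0.029] -0.105
[-0.0, 0.035, -0.025] -0.105
[-0.0, 0.037, -0.021] -0.105
[-0.0, 0.039, -0.017] -0.105
[-0.0, 0.041, -0.013] -0.105
[-0.0, 0.042, -0.009] -0.105
[-0.0, 0.042, -0.004] -0.105
[-0.0, 0.043, 0.0] -0.105
[-0.0, 0.042, 0.004] -0.105
[-0.0, 0.042, 0.009] -0.105
[-0.0, 0.041, 0.013] -0.105
[-0.0, 0.039, 0.017] -0.105
[-0.0, 0.037, 0.021] -0.105
```

```bash
python3 -m inch '[[[0,0.029,-0.032,-0.105,0,0,1],[0,0.032,-0.029,-0.105,0,0,1],[0,0.035,-0.025,-0.105,0,0,1],[0,0.037,-0.021,-0.105,0,0,1],[0,0.039,-0.017,-0.105,0,0,1],[0,0.041,-0.013,-0.105,0,0,1],[0,0.042,-0.009,-0.105,0,0,1],[0,0.042,-0.004,-0.105,0,0,1],[0,0.043,0,-0.105,0,0,1],[0,0.042,0.004,-0.105,0,0,1],[0,0.042,0.009,-0.105,0,0,1],[0,0.041,0.013,-0.105,0,0,1],[0,0.039,0.017,-0.105,0,0,1],[0,0.037,0.021,-0.105,0,0,1]]]' 20; python3 -c "
from h import *
go((.606,.105,.14),15.1,6)"
```

```text
t: 1.5
tool_pos: [0.417, 0.0261, 0.1934]
orientation: [-0.242, 1.559, 0.258]
force: [0.4, -1.0, -0.2]
opening: 0.0933
pos [0.417  0.0261 0.1934] yaw 18.24 F [ 0.41 -0.97 -0.24] op 0.0933 t 1.5
[0.009, 0.003, 0.034] 0.009
[0.009, 0.003, 0.034] 0.009
[0.009, 0.003, 0.034] 0.009
[0.009, 0.003, 0.034] 0.009
[0.009, 0.004, 0.034] 0.009
[0.009, 0.004, 0.034] 0.009
```

```bash
python3 -m inch '[[[0.009,0.003,0.034,0.009,0,0,1],[0.009,0.003,0.034,0.009,0,0,1],[0.009,0.003,0.034,0.009,0,0,1],[0.009,0.003,0.034,0.009,0,0,1],[0.009,0.003,0.034,0.009,0,0,1],[0.009,0.003,0.03,0.009,0,0,1],[0,0,0,0,0,0,1]]]'; python3 -c "
from h import *
go((.606,.105,.06),15.1,4)
c=snap('wrist','w1.png');print(c['fx'],c['cx'],c['cy'])"
```

```text
t: 2.2
tool_pos: [0.6074, 0.1147, 0.1335]
orientation: [-0.208, 1.566, 0.225]
force: [-0.8, -0.1, -0.4]
opening: 0.0929
pos [0.6074 0.1147 0.1335] yaw 15.82 F [-0.8  -0.15 -0.39] op 0.0929 t 2.2
[0.018, -0.002, -0.001] 0.003
[0.018, -0.002, -0.001] 0.003
[0.018, -0.002, -0.001] 0.003
[0.018, -0.002, -0.001] 0.003
309.70691628693146 316.00313042282335 201.7632039817157
```

View pics/w1.png

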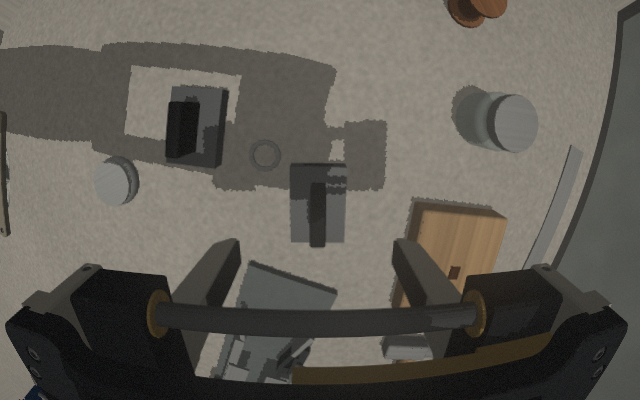

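The fin is upright at column 318, midway between the fingertips (columns 240 and 394), so I can descend.

```bash
python3 -m inch '[[[0.018,-0.002,-0.001,0.003,0,0,1],[0.018,-0.002,0,0.003,0,0,1],[0.018,-0.002,0,0.003,0,0,1],[0.018,-0.002,0,0.003,0,0,1],[0,-0.002,0,0,0,0,0],[0,0,0,0,0,0,0],[0,0,0,0,0,0,0],[0,0,0,0,0,0,0],[0,0,0,0,0,0,0],[0,0,0,0,0,0,0],[0,0,0,0,0,0,0]]]' 20; python3 -c "
from h import *
st()"
```

```text
t: 3.35
tool_pos: [0.6072, 0.1026, 0.0699]
orientation: [-0.2, 1.558, 0.215]
force: [0.8, 0.2, 0.5]
opening: 0.0416
t 3.35 pos [0.6072 0.1026 0.0699] F [0.76 0.17 0.49] op 0.0416
[[0.0016, -0.2616, 0.9652], [0.0096, 0.9651, 0.2615], [-1.0, 0.0088, 0.004]] q [ 0.078  0.262  1.579  0.01   1.298 -0.189]
```

```bash
python3 -m inch '[[[0.012,0.002,-0.001,0,0,0,0.45],[0,0,0,0,0,0,0.45]]]' 25; python3 -m inch '[[[0,0,0,0,0,0,0],[0,0,0,0,0,0,0],[0,0,0,0,0,0,0],[0,0,0,0,0,0,0]]]' 25;python3 -c "
from h import *
st()"
```

```text
t: 3.55
tool_pos: [0.6058, 0.1046, 0.0572]
orientation: [-0.2, 1.557, 0.215]
force: [-0.6, -0.2, -0.5]
opening: 0.0417
t: 3.95
tool_pos: [0.6051, 0.1047, 0.0561]
orientation: [-0.201, 1.559, 0.215]
force: [-0.8, -0.5, 0.0]
opening: 0.0145
t 3.95 pos [0.6051 0.1047 0.0561] F [-0.77 -0.49  0.04] op 0.0145
[[0.0003, -0.2619, 0.9651], [0.0095, 0.965, 0.2619], [-1.0, 0.0091, 0.0027]] q [ 0.082  0.273  1.593  0.01   1.274 -0.186]
```

```bash
python3 -m inch '[[[-0.015,0,0,0,0,0,0],[-0.02,0,0,0,0,0,0],[-0.02,0,0,0,0,0,0],[0,0,0,0,0,0,0],[0,0,0,0,0,0,0],[0,0,0,0,0,0,0],[0,0,0,0,0,0,0],[0,0,0,0,0,0,0]]]' 30;python3 -c "
from h import *
st()
"; python3 -m inch '[[[0,0,0,0,0,0,0],[0,0,0,0,0,0,0]]]'; python3 -m inch '[[[0,0,0,0,0,0,0]]]'
```

```text
t: 4.75
tool_pos: [0.6048, 0.104, 0.1149]
orientation: [-0.2, 1.559, 0.215]
force: [0.0, -0.1, -0.3]
opening: 0.0005
t 4.75 pos [0.6048 0.104  0.1149] F [ 0.01 -0.11 -0.33] op 0.0005
[[0.0002, -0.2617, 0.9651], [0.0095, 0.9651, 0.2617], [-1.0, 0.0091, 0.0026]] q [ 0.081  0.217  1.546  0.01   1.378 -0.186]
t: 4.95
tool_pos: [0.6039, 0.1039, 0.1133]
orientation: [-0.2, 1.562, 0.215]
force: [0.1, 0.2, -0.2]
opening: 0.0004
t: 5.05
tool_pos: [0.6037, 0.1039, 0.1129]
orientation: [-0.2, 1.562, 0.215]
force: [0.2, -0.5, -0.2]
opening: 0.0006
```

The fingers closed on nothing. They hadn't finished gripping, or they missed the fin, so I'll look.

```bash
python3 -c "
from h import *
c=snap('wrist','w2.png');d=snap('top','top2.png')
cv2.imwrite('pics/m2.png',np.vstack([c['frame'][120:330,140:500],cv2.resize(d['frame'][150:255,260:440],(360,210),interpolation=cv2.INTER_CUBIC)]))"
```

```text
(no output)
```

View pics/m2.png

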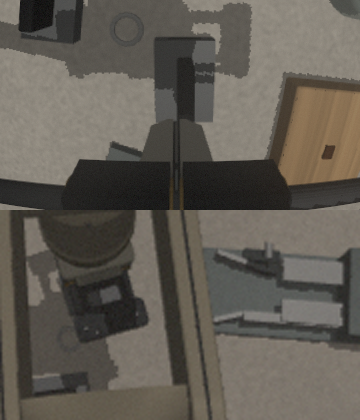

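```bash
cat >> h.py <<'E'
def fish(c,p):
    q=R.from_rotvec(np.ravel(c['rvec'])).apply(p)+np.ravel(c['tvec']); th=np.arctan2(np.hypot(q[...,0],q[...,1]),q[...,2]); a=np.arctan2(q[...,1],q[...,0])
    return np.stack([c['cx']+c['fx']*th*np.cos(a),c['cy']+c['fy']*th*np.sin(a)],-1)
def cart(x,y,ang,z0=0):
    a=np.radians(ang); l=np.array([np.cos(a),np.sin(a)]); w=np.array([-l[1],l[0]])
    f=lambda L,W,z:np.array([[*(np.array([x,y])+i*L/2*l+j*W/2*w),z+z0] for i,j in((1,1),(1,-1),(-1,-1),(-1,1))])
    return f(.05,.014,.07),f(.08,.056,.024),f(.08,.056,0)
def draw(c,im,P,proj,col=(0,255,0)):
    for q in P: cv2.polylines(im,[np.round(proj(c,q)*8).astype(int)],True,col,1,cv2.LINE_AA,3)
E
python3 - <<'E'
from h import *
o=[]
for fn in('w1.png','w2.png'):
    c=load(fn); im=c['frame'].copy()
    print(-R.from_rotvec(np.ravel(c['rvec'])).as_matrix().T@np.ravel(c['tvec']))
    draw(c,im,cart(.608,.1054,-74.9),fish); draw(c,im,cart(.467,.1503,-83),fish,(0,255,255))
    o.append(cv2.resize(im[70:270,140:400],None,fx=1.5*1.5,fy=1.5*1.5)[:,:])
cv2.imwrite('pics/m3.png',cv2.resize(np.vstack(o),(390,600)) if 0 else np.hstack([cv2.resize(x,(400,308)) for x in o]))
E
```

```text
[0.58612814 0.19363889 0.32116429]
[0.58240254 0.18325801 0.30043477]
```

View pics/m3.png

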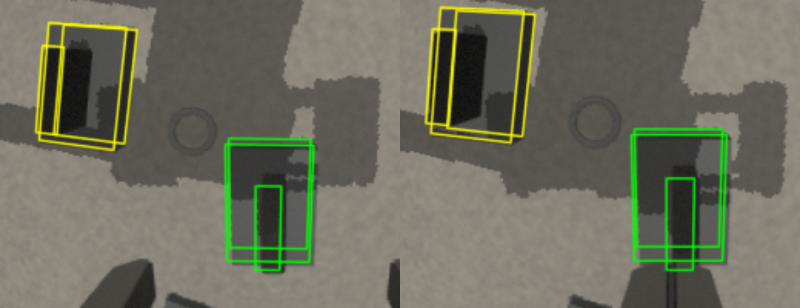

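The model overlays match both cartridges well, and neither has moved. The lift simply began before the grip had built up, so I'll regrip and wait longer.

```bash
python3 -m inch '[[[0,0,0.002,0,0,0,0.6],[0,0,0.002,0,0,0,0.6],[0,0,0,0,0,0,0.6],[0,0,0,0,0,0,0.6],[0,0,0,0,0,0,0.6],[0,0,0,0,0,0,0.6],[0,0,0,0,0,0,0.6],[0,0,0,0,0,0,0.6]]]' 40; python3 -m inch '[[[0.018,0,0,0,0,0,0.6],[0.018,0,0,0,0,0,0.6],[0.014,0,0,0,0,0,0.6],[0,0,0,0,0,0,0.6]]]'; python3 -c "
from h import *
st()"
```

```text
t: 5.95
tool_pos: [0.6082, 0.1051, 0.1133]
orientation: [-0.2, 1.562, 0.215]
force: [-0.6, 0.5, -0.0]
opening: 0.055
t: 6.35
tool_pos: [0.609, 0.1056, 0.0628]
orientation: [-0.2, 1.559, 0.215]
force: [-0.3, 0.1, -0.4]
opening: 0.0559
t 6.35 pos [0.609  0.1056 0.0628] F [-0.32  0.13 -0.36] op 0.0559
[[0.0002, -0.2617, 0.9652], [0.0095, 0.9651, 0.2617], [-1.0, 0.0091, 0.0027]] q [ 0.083  0.277  1.576  0.01   1.288 -0.185]
```

```bash
python3 -m inch '[[[0.005,0,0,0,0,0,0],[0,0,0,0,0,0,0],[0,0,0,0,0,0,0],[0,0,0,0,0,0,0],[0,0,0,0,0,0,0],[0,0,0,0,0,0,0],[0,0,0,0,0,0,0]]]' 40; python3 -m inch '[[[0,0,0,0,0,0,0],[0,0,0,0,0,0,0],[0,0,0,0,0,0,0]]]'
```

```text
t: 7.05
tool_pos: [0.6111, 0.1058, 0.0608]
orientation: [-0.2, 1.555, 0.215]
force: [0.3, 0.1, 0.0]
opening: 0.0042
t: 7.35
tool_pos: [0.6112, 0.1058, 0.061]
orientation: [-0.201, 1.555, 0.215]
force: [-0.3, -0.0, -0.6]
opening: 0.0005
```

Run:
```python
from h import *
c=snap('wrist','w3.png'); s=st(); im=c['frame'].copy()
M=R.from_rotvec(s['orientation']).as_matrix(); p=np.array(s['tool_pos'])
for d,col in((.017,(0,0,255)),(0,(255,0,255)),(-.002,(255,255,0))):
    q=fish(c,p+M[:,0]*d); print(q); cv2.circle(im,tuple(int(x) for x in q),2,col,-1)
draw(c,im,cart(.608,.1054,-74.9),fish)
cv2.imwrite('pics/m4.png',cv2.resize(im[130:330,180:450],None,fx=2.5,fy=2.5))
```

```text
t 7.4 pos [0.6112 0.1058 0.061 ] F [ 0.27  0.69 -0.79] op 0.0002
[[0.0047, -0.2618, 0.9651], [0.0098, 0.9651, 0.2617], [-0.9999, 0.0082, 0.0071]] q [ 0.083  0.279  1.576  0.01   1.281 -0.185]
[315.61943111 228.52208943]
[315.59902526 238.32048061]
[315.59643452 239.57207467]
```

View pics/m4.png

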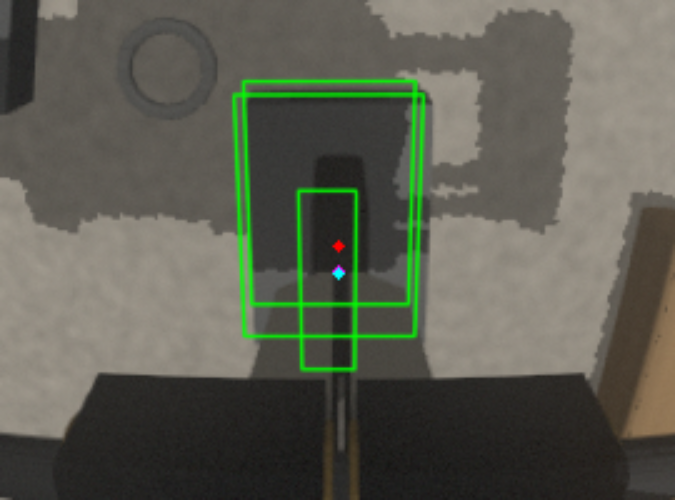

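The fingers are shut although the reported TCP lies within the fin, so the real fingertips must be above it or beyond its end. I'll check from the side with the scene camera.

Run:
```python
from h import *
c=snap('scene','s2.png'); s=telemetry.read_state(); im=c['frame'].copy()
M=R.from_rotvec(s['orientation']).as_matrix(); p=np.array(s['tool_pos'])
pj=lambda c,q:np.array([w2px(c,a) for a in q])
u,v=map(int,w2px(c,p)); k=5
im=cv2.resize(im[v-60:v+40,u-75:u+75],None,fx=k,fy=k,interpolation=cv2.INTER_CUBIC)
def P(q): x=np.array(w2px(c,q))-[u-75,v-60]; return tuple(int(a) for a in (x+.5)*k)
for d,col in((.017,(0,0,255)),(0,(255,0,255))): print(P(p+M[:,0]*d)); cv2.circle(im,P(p+M[:,0]*d),3,col,-1)
for q in cart(.608,.1054,-74.9): cv2.polylines(im,[np.array([P(a) for a in q])],True,(0,255,0),1)
cv2.imwrite('pics/m5.png',im)
```

```text
(380, 337)
(380, 304)
```

View pics/m5.png

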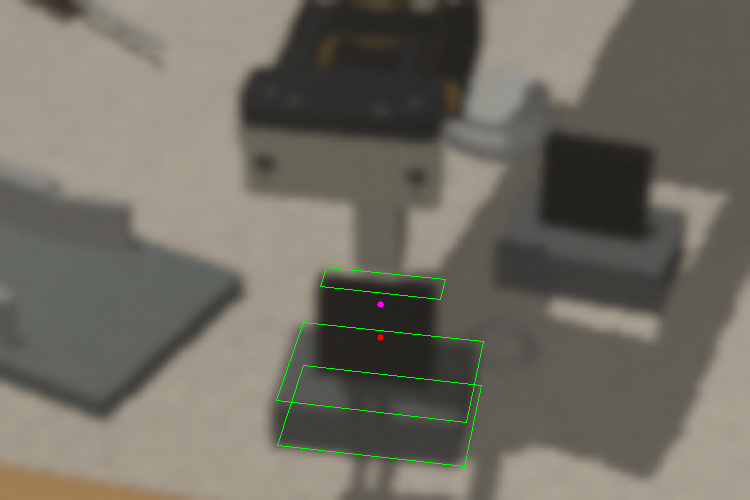

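```bash
python3 -m inch '[[[0,0,-0.003,0,0,0,0.5],[0,0,0,0,0,0,0.5],[0,0,0,0,0,0,0.5],[0,0,0,0,0,0,0.5],[0,0,0,0,0,0,0.5],[0,0,0,0,0,0,0.5],[0,0,0,0,0,0,0.5]]]' 40; python3 -m inch '[[[0.007,0,0,0,0,0,0.5],[0.006,0,0,0,0,0,0.5],[0,0,0,0,0,0,0.5]]]'; python3 -m inch '[[[0,0,0,0,0,0,0],[0,0,0,0,0,0,0],[0,0,0,0,0,0,0],[0,0,0,0,0,0,0],[0,0,0,0,0,0,0],[0,0,0,0,0,0,0],[0,0,0,0,0,0,0],[0,0,0,0,0,0,0]]]'
```

```text
t: 8.15
tool_pos: [0.6079, 0.105, 0.0608]
orientation: [-0.201, 1.555, 0.215]
force: [0.2, 0.2, 0.0]
opening: 0.0458
t: 8.45
tool_pos: [0.6079, 0.1051, 0.0466]
orientation: [-0.201, 1.555, 0.215]
force: [-0.5, 0.4, -1.0]
opening: 0.0464
t: 9.25
tool_pos: [0.6078, 0.1052, 0.0463]
orientation: [-0.201, 1.555, 0.215]
force: [-0.2, -0.1, -1.4]
opening: 0.0131
```

```bash
python3 -m inch '[[[0,0,0,0,0,0,0.35],[0,0,0,0,0,0,0.35],[0,0,0,0,0,0,0.35],[0,0,0,0,0,0,0.35]]]'; python3 -m inch '[[[0.004,0,0,0,0,0,0.35],[0.004,0,0,0,0,0,0.35]]]';python3 -m inch '[[[0.003,0,0,0,0,0,0.35],[0,0,0,0,0,0,0.35]]]'
```

```text
t: 9.65
tool_pos: [0.608, 0.1051, 0.0466]
orientation: [-0.2, 1.555, 0.215]
force: [-0.1, 0.1, 0.8]
opening: 0.0322
t: 9.85
tool_pos: [0.6086, 0.1053, 0.0389]
orientation: [-0.201, 1.554, 0.215]
force: [0.1, 0.4, 0.7]
opening: 0.0326
t: 10.05
tool_pos: [0.6079, 0.1052, 0.0345]
orientation: [-0.2, 1.555, 0.215]
force: [0.6, 0.2, -0.1]
opening: 0.0326
```

Run:
```python
from h import *
c=snap('scene','s3.png'); im=c['frame']; v,u=map(int,w2px(c,(.608,.105,.07))[::-1])
cv2.imwrite('pics/m6.png',cv2.resize(im[v-50:v+40,u-55:u+55],None,fx=6,fy=6,interpolation=cv2.INTER_CUBIC))
```

```text
(no output)
```

View pics/m6.png

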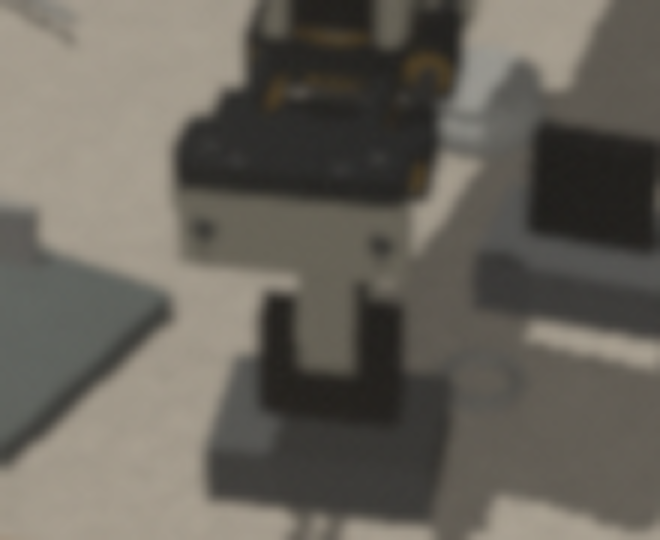

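Here the near finger lies against the fin, with its tip about 27 mm below the fin top. So the tips are really about 25 mm higher than reported, and I'll use that offset from now on. Gripping.

```bash
python3 -m inch '[[[0,0,0,0,0,0,0],[0,0,0,0,0,0,0],[0,0,0,0,0,0,0],[0,0,0,0,0,0,0],[0,0,0,0,0,0,0],[0,0,0,0,0,0,0]]]' 40; python3 -m inch '[[[-0.015,0,0,0,0,0,0],[-0.02,0,0,0,0,0,0],[-0.015,0,0,0,0,0,0],[0,0,0,0,0,0,0],[0,0,0,0,0,0,0],[0,0,0,0,0,0,0],[0,0,0,0,0,0,0]]]';python3 -c "
from h import *
st()"; python3 -m inch '[[[0,0,0,0,0,0,0]]]'; python3 -m inch '[[[0,0,0,0,0,0,0]]]'
```

```text
t: 10.7
tool_pos: [0.608, 0.1052, 0.0347]
orientation: [-0.201, 1.555, 0.215]
force: [-0.1, 0.1, -1.4]
opening: 0.0134
t: 11.4
tool_pos: [0.6074, 0.1047, 0.0883]
orientation: [-0.201, 1.556, 0.215]
force: [-0.6, 0.4, -1.0]
opening: 0.0135
t 11.4 pos [0.6074 0.1047 0.0883] F [-0.59  0.36 -1.02] op 0.0135
[[0.004, -0.2618, 0.9651], [0.0097, 0.9651, 0.2617], [-0.9999, 0.0084, 0.0064]] q [ 0.081  0.243  1.566  0.01   1.328 -0.186]
t: 11.5
tool_pos: [0.6069, 0.1046, 0.0876]
orientation: [-0.2, 1.557, 0.215]
force: [-0.6, 1.3, -0.6]
opening: 0.0137
t: 11.6
tool_pos: [0.6064, 0.1046, 0.0868]
orientation: [-0.2, 1.558, 0.215]
force: [-0.7, -0.5, -2.2]
opening: 0.0137
```

The force is about −1.3 N, so this one is the empty. I'll set it back down and fetch the other first, since the full one goes into the feeder before the empty goes in the tray.

```bash
python3 -m inch '[[[0.02,0,0,0,0,0,0],[0.018,0,0,0,0,0,0],[0.008,0,0,0,0,0,0],[0.0,0,0,0,0,0,0]]]'; python3 -m inch '[[[0.003,0,0,0,0,0,0],[0.0,0,0,0,0,0,0.5],[0.0,0,0,0,0,0,0.5],[0.0,0,0,0,0,0,0.5],[0.0,0,0,0,0,0,0.5],[-0.03,0,0,0,0,0,0.5],[-0.04,0,0,0,0,0,0.5],[-0.04,0,0,0,0,0,0.5]]]';python3 -c "
from h import *
go((.467,.1503,.120),7,5)"
```

```text
t: 12.0
tool_pos: [0.6062, 0.105, 0.0388]
orientation: [-0.2, 1.559, 0.215]
force: [-0.4, 0.5, -1.4]
opening: 0.0138
t: 12.8
tool_pos: [0.6029, 0.1037, 0.1447]
orientation: [-0.2, 1.567, 0.216]
force: [0.4, -0.8, -1.1]
opening: 0.0469
pos [0.6029 0.1037 0.1447] yaw 15.17 F [ 0.37 -0.81 -1.12] op 0.0469 t 12.8
[0.005, 0.016, -0.024] 0.029
[0.005, 0.015, -0.024] 0.029
[0.005, 0.015, -0.025] 0.029
[0.005, 0.014, -0.025] 0.029
[0.005, 0.013, -0.025] 0.029
```

```bash
python3 -m inch '[[[0.005,0.016,-0.024,0.029,0,0,0.6],[0.005,0.015,-0.024,0.029,0,0,0.6],[0.005,0.015,-0.025,0.029,0,0,0.6],[0.005,0.014,-0.025,0.029,0,0,0.6],[0.005,0.013,-0.025,0.029,0,0,0.6],[0,0,0,0,0,0,0.6]]]';python3 -c "
from h import *
go((.467,.1503,.035),7,5)"
```

```text
t: 13.4
tool_pos: [0.4714, 0.1521, 0.1319]
orientation: [-0.08, 1.554, 0.096]
force: [-0.1, -0.3, 0.0]
opening: 0.0562
pos [0.4714 0.1521 0.1319] yaw 6.43 F [-0.13 -0.34  0.  ] op 0.0562 t 13.4
[0.019, -0.0, -0.001] -0.002
[0.019, -0.0, -0.001] -0.002
[0.019, -0.0, -0.001] -0.002
[0.019, -0.0, -0.001] -0.002
[0.019, -0.0, -0.001] -0.002
```

```bash
python3 -m inch '[[[0.019,0,-0.002,0,0,0,0.6],[0.019,0,-0.002,0,0,0,0.6],[0.019,0,0,0,0,0,0.6],[0.019,0,0,0,0,0,0.6],[0.01,0,0,0,0,0,0.6],[0,0,0,0,0,0,0.6]]]';python3 -c "
from h import *
go((.467,.1503,.035),7,2)
c=snap('scene','s4.png'); im=c['frame']; v,u=map(int,w2px(c,(.53,.125,.05))[::-1])
cv2.imwrite('pics/m7.png',cv2.resize(im[v-60:v+60,u-80:u+80],None,fx=4,fy=4,interpolation=cv2.INTER_CUBIC))"
```

```text
t: 14.0
tool_pos: [0.4758, 0.1528, 0.0488]
orientation: [-0.082, 1.541, 0.1]
force: [0.1, -0.9, 0.1]
opening: 0.056
pos [0.4758 0.1528 0.0488] yaw 6.64 F [ 0.07 -0.89  0.1 ] op 0.056 t 14.0
[0.007, -0.001, -0.005] -0.003
[0.007, -0.001, -0.005] -0.003
```

View pics/m7.png

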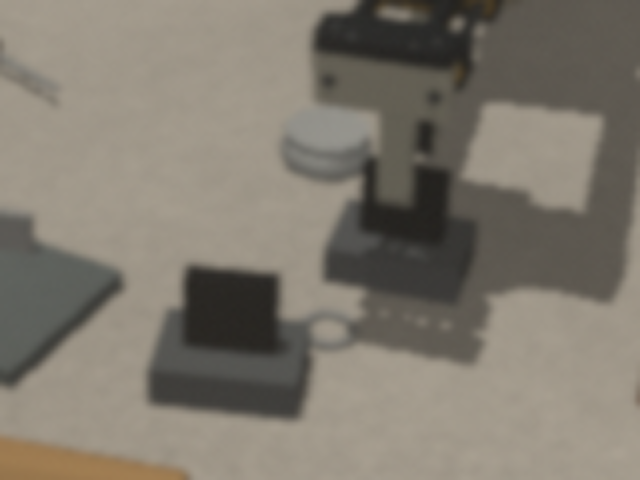

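```bash
python3 -m inch '[[[0.004,-0.001,-0.006,0,0.02,0,0.6],[0.004,-0.001,-0.003,0,0.01,0,0.6],[0.003,0,0,0,0.005,0,0.6],[0,0,0,0,0,0,0.6]]]';python3 -c "
from h import *
st()"
```

```text
t: 14.45
tool_pos: [0.4698, 0.15, 0.0408]
orientation: [-0.083, 1.573, 0.099]
force: [0.4, -0.4, -0.4]
opening: 0.0559
t 14.45 pos [0.4698 0.15   0.0408] F [ 0.35 -0.4  -0.38] op 0.0559
[[-0.005, -0.116, 0.9932], [0.0098, 0.9932, 0.116], [-0.9999, 0.0103, -0.0038]] q [ 0.196 -0.019  1.942  0.011  1.221  0.076]
```

```bash
python3 -m inch '[[[0.006,0,-0.002,0,-0.004,-0.01,0.6],[0,0,0,0,0,0,0.6]]]'; python3 -m inch '[[[0,0,0,0,0,0,0],[0,0,0,0,0,0,0],[0,0,0,0,0,0,0],[0,0,0,0,0,0,0],[0,0,0,0,0,0,0],[0,0,0,0,0,0,0],[0,0,0,0,0,0,0],[0,0,0,0,0,0,0]]]' 50;  python3 -c "
from h import *
st()";python3 -m inch '[[[-0.015,0,0,0,0,0,0],[-0.02,0,0,0,0,0,0],[-0.02,0,0,0,0,0,0],[0,0,0,0,0,0,0],[0,0,0,0,0,0,0],[0,0,0,0,0,0,0]]]';python3 -m inch '[[[0,0,0,0,0,0,0]]]'; python3 -m inch '[[[0,0,0,0,0,0,0]]]'; python3 -c "
from h import *
st(); go((.619,.13,.13),-4.85,5)"
```

```text
t: 14.65
tool_pos: [0.468, 0.1498, 0.0347]
orientation: [-0.091, 1.568, 0.091]
force: [-0.3, 1.0, 0.1]
opening: 0.0557
t: 15.45
tool_pos: [0.4679, 0.1501, 0.0349]
orientation: [-0.092, 1.567, 0.091]
force: [0.5, 1.0, -0.6]
opening: 0.0133
t 15.45 pos [0.4679 0.1501 0.0349] F [ 0.5   1.01 -0.57] op 0.0133
[[0.0017, -0.1163, 0.9932], [-0.0002, 0.9932, 0.1163], [-1.0, -0.0004, 0.0016]] q [ 2.060e-01 -1.900e-02  1.954e+00 -1.000e-03  1.205e+00  9.000e-02]
t: 16.05
tool_pos: [0.463, 0.1489, 0.0852]
orientation: [-0.093, 1.578, 0.09]
force: [-0.4, 0.1, -4.9]
opening: 0.0138
t: 16.15
tool_pos: [0.462, 0.1487, 0.0838]
orientation: [-0.093, 1.58, 0.09]
force: [0.4, -0.4, -4.3]
opening: 0.0133
t: 16.25
tool_pos: [0.4613, 0.1486, 0.0827]
orientation: [-0.094, 1.582, 0.09]
force: [0.3, 0.1, -4.8]
opening: 0.0134
t 16.25 pos [0.4613 0.1486 0.0827] F [ 0.3   0.08 -4.84] op 0.0134
[[-0.0126, -0.1161, 0.9932], [-0.0033, 0.9932, 0.1161], [-0.9999, -0.0018, -0.0129]] q [ 2.060e-01 -8.200e-02  1.921e+00 -1.000e-03  1.316e+00  9.000e-02]
pos [0.4613 0.1486 0.0827] yaw 6.67 F [ 0.3   0.08 -4.84] op 0.0134 t 16.25
[-0.01, -0.007, 0.031] 0.04
[-0.01, -0.006, 0.031] 0.04
[-0.01, -0.005, 0.031] 0.04
[-0.01, -0.004, 0.031] 0.04
[-0.01, -0.002, 0.032] 0.04
```

C2 reads about −4.8 N against about −1.3 N for C1, so C2 is the full one. Moving it above the open end of the bed.

```bash
python3 -c "
from h import *
go((.6064,-.0217,.085),-4.85,6)"
```

```text
pos [0.4613 0.1486 0.0827] yaw 6.67 F [ 0.3   0.08 -4.84] op 0.0134 t 16.25
[-0.001, -0.031, 0.021] 0.033
[-0.001, -0.03, 0.022] 0.033
[-0.001, -0.03, 0.023] 0.033
[-0.001, -0.029, 0.024] 0.033
[-0.001, -0.028, 0.025] 0.033
[-0.001, -0.027, 0.026] 0.033
```

```bash
python3 -m inch '[[[-0.006,-0.031,0.021,0.033,0,0,0],[-0.004,-0.03,0.022,0.033,0,0,0],[-0.002,-0.03,0.023,0.033,0,0,0],[-0.002,-0.029,0.024,0.033,0,0,0],[-0.002,-0.027,0.025,0.033,0,0,0],[-0.002,-0.02,0.02,0.033,0,0,0],[0,0,0,0,0,0,0]]]'; python3 -c "
from h import *
st(); go((.6064,-.0217,.06),-4.85,2)"
```

```text
t: 16.95
tool_pos: [0.6043, -0.0192, 0.093]
orientation: [0.065, 1.59, -0.071]
force: [-0.3, -0.7, -5.6]
opening: 0.0134
t 16.95 pos [ 0.6043 -0.0192  0.093 ] F [-0.29 -0.74 -5.59] op 0.0134
[[-0.0205, 0.0859, 0.9961], [-0.0032, 0.9963, -0.086], [-0.9998, -0.0049, -0.0202]] q [-0.113  0.235  1.567 -0.006  1.36  -0.026]
pos [ 0.6043 -0.0192  0.093 ] yaw -4.94 F [-0.29 -0.74 -5.59] op 0.0134 t 16.95
[0.016, -0.001, 0.002] -0.001
[0.016, -0.001, 0.002] -0.001
```

```bash
python3 -m inch '[[[0.015,-0.001,0.002,0,-0.015,0.002,0],[0.015,-0.001,0.001,0,-0.005,0,0],[0.004,0,0,0,0,0,0],[0,0,0,0,0,0,0]]]'
python3 - <<'E'
from h import *
s=st(); c=snap('wrist','w5.png'); im=c['frame'].copy()
o=np.array([.5908,-.206]); a=np.radians(-94.85); d=np.array([np.cos(a),np.sin(a)]); n=np.array([-d[1],d[0]])
F=lambda x,y,z:np.array([*(o+x*d+y*n),z])
rect=lambda x0,x1,y0,y1,z:np.array([F(x0,y0,z),F(x1,y0,z),F(x1,y1,z),F(x0,y1,z)])
draw(c,im,[rect(-.076,0,.012,.03,.044),rect(-.076,0,-.03,-.012,.044),rect(-.215,0,-.03,.03,.012)],fish,(0,255,255))
p=s['tool_pos']; draw(c,im,cart(p[0],p[1],-94.9,p[2]-.0349),fish)
cv2.imwrite('pics/m8.png',cv2.resize(im[60:360,140:500],None,fx=2,fy=2))
E
```

```text
t: 17.35
tool_pos: [0.6052, -0.0217, 0.0553]
orientation: [0.067, 1.574, -0.07]
force: [0.1, -1.0, -4.2]
opening: 0.0134
t 17.35 pos [ 0.6052 -0.0217  0.0553] F [ 0.11 -1.02 -4.2 ] op 0.0134
[[-0.0043, 0.0871, 0.9962], [-0.0018, 0.9962, -0.0871], [-1.0, -0.0021, -0.0042]] q [-0.119  0.259  1.611 -0.002  1.275 -0.031]
```

View pics/m8.png

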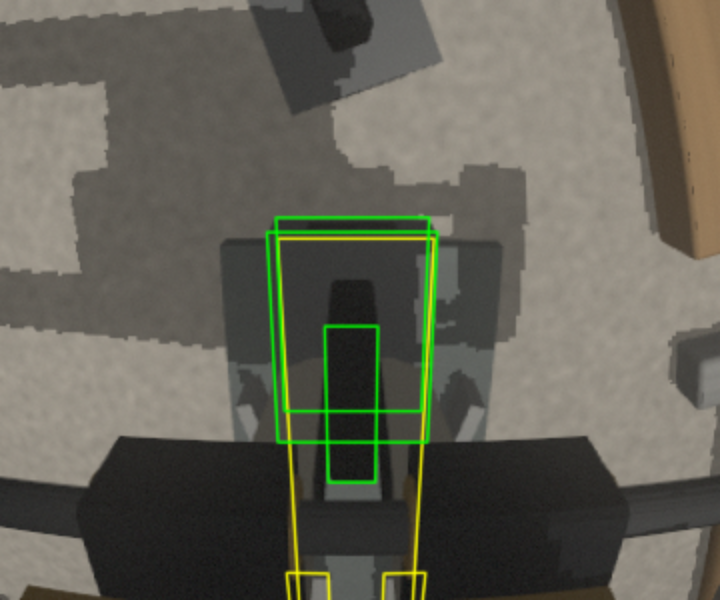

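The bed end matches the overlay at row 240. The guides are centred at about column 358 and the cartridge at about 353, so it needs roughly 1.5 mm towards the catch side. Correct that and lower.

```bash
python3 -m inch '[[[0.003,0,0.0015,0,-0.004,0,0],[0.002,0,0,0,0,0,0]]]'; python3 -m inch '[[[0.002,0,0,0,0,0,0]]]';python3 -m inch '[[[0.001,0,0,0,0,0,0]]]'
```

```text
t: 17.6
tool_pos: [0.6075, -0.0213, 0.0516]
orientation: [0.066, 1.568, -0.069]
force: [-0.4, -0.2, -4.1]
opening: 0.0136
t: 17.7
tool_pos: [0.6079, -0.0211, 0.0501]
orientation: [0.066, 1.567, -0.069]
force: [-0.2, 0.5, -3.5]
opening: 0.0134
t: 17.8
tool_pos: [0.6081, -0.021, 0.0492]
orientation: [0.066, 1.567, -0.069]
force: [0.1, 0.2, -4.9]
opening: 0.0133
```

```bash
python3 -m inch '[[[0.002,0,-0.001,0,0,0,0]]]';python3 -m inch '[[[0.0015,0,0,0,0,0,0]]]'; python3 -m inch '[[[0.0015,0,0,0,0,0,0]]]'
```

```text
t: 17.9
tool_pos: [0.6075, -0.0209, 0.0477]
orientation: [0.065, 1.566, -0.069]
force: [0.1, 0.2, -5.4]
opening: 0.0137
t: 18.0
tool_pos: [0.6076, -0.0208, 0.0472]
orientation: [0.065, 1.566, -0.069]
force: [-8.6, 2.3, 11.4]
opening: 0.0135
t: 18.1
tool_pos: [0.6079, -0.0208, 0.0471]
orientation: [0.065, 1.565, -0.069]
force: [-6.9, 0.5, 9.8]
opening: 0.0139
```

```bash
python3 -m inch '[[[-0.0008,-0.004,-0.0008,0,0,0,0],[0,-0.006,0,0,0,0,0],[0,-0.006,0,0,0,0,0]]]'; python3 -m inch '[[[0,-0.006,0,0,0,0,0],[0,-0.006,0,0,0,0,0]]]'; python3 -c "
from h import *
st()"
```

```text
t: 18.4
tool_pos: [0.6059, -0.037, 0.0483]
orientation: [0.064, 1.564, -0.068]
force: [0.7, -0.5, -4.3]
opening: 0.0138
t: 18.6
tool_pos: [0.6046, -0.0504, 0.0479]
orientation: [0.065, 1.565, -0.068]
force: [-0.3, 0.4, -3.7]
opening: 0.0142
t 18.6 pos [ 0.6046 -0.0504  0.0479] F [-0.26  0.44 -3.74] op 0.0142
[[0.0052, 0.0846, 0.9964], [-0.0026, 0.9964, -0.0846], [-1.0, -0.0022, 0.0054]] q [-0.167  0.26   1.624 -0.002  1.251 -0.081]
```

```bash
python3 -m inch '[[[0.0005,-0.006,0,0,0.002,0,0],[0,-0.006,0,0,0,0,0],[0,-0.006,0,0,0,0,0]]]'; python3 -m inch '[[[0,-0.006,0,0,0,0,0],[0,-0.006,0,0,0,0,0],[0,-0.006,0,0,0,0,0]]]'; python3 -c "
from h import *
st()"
```

```text
t: 18.9
tool_pos: [0.6025, -0.0689, 0.0476]
orientation: [0.067, 1.568, -0.067]
force: [-3.2, 4.8, 0.3]
opening: 0.0137
t: 19.2
tool_pos: [0.6007, -0.0854, 0.0478]
orientation: [0.071, 1.568, -0.063]
force: [-0.1, 4.5, -2.0]
opening: 0.0136
t 19.2 pos [ 0.6007 -0.0854  0.0478] F [-0.06  4.52 -1.96] op 0.0136
[[0.0015, 0.0849, 0.9964], [0.0048, 0.9964, -0.0849], [-1.0, 0.0049, 0.0011]] q [-0.229  0.265  1.619  0.005  1.257 -0.146]
```

```bash
python3 -m inch '[[[0,-0.006,0,0,0,-0.003,0],[0,-0.007,0,0,0,0,0],[0,-0.007,0,0,0,0,0],[0,-0.007,0,0,0,0,0]]]'; python3 -m inch '[[[0,-0.007,0,0,0,0,0],[0,-0.007,0,0,0,0,0],[0,-0.007,0,0,0,0,0]]]'; python3 -c "
from h import *
st()"
```

```text
t: 19.6
tool_pos: [0.5982, -0.1133, 0.0477]
orientation: [0.069, 1.569, -0.064]
force: [-1.8, 3.6, -1.6]
opening: 0.0134
t: 19.9
tool_pos: [0.5962, -0.136, 0.0477]
orientation: [0.069, 1.569, -0.064]
force: [-1.2, 5.9, -2.0]
opening: 0.0136
t 19.9 pos [ 0.5962 -0.136   0.0477] F [-1.16  5.89 -1.99] op 0.0136
[[0.0009, 0.0844, 0.9964], [0.0034, 0.9964, -0.0844], [-1.0, 0.0035, 0.0006]] q [-0.31   0.278  1.604  0.004  1.26  -0.227]
```

```bash
python3 -m inch '[[[0,-0.007,0,0,0,-0.002,0],[0,-0.007,0,0,0,0,0]]]'; python3 -m inch '[[[0,-0.006,0,0,0,0,0]]]'; python3 -m inch '[[[0,-0.005,0,0,0,0,0]]]'; python3 -m inch '[[[0,-0.005,0,0,0,0,0]]]'
```

```text
t: 20.1
tool_pos: [0.5948, -0.1514, 0.0476]
orientation: [0.067, 1.569, -0.066]
force: [-0.3, 4.8, -2.1]
opening: 0.0135
t: 20.2
tool_pos: [0.5942, -0.1581, 0.0476]
orientation: [0.067, 1.569, -0.066]
force: [-0.9, 4.6, -2.4]
opening: 0.0138
t: 20.3
tool_pos: [0.5937, -0.1637, 0.0476]
orientation: [0.067, 1.569, -0.066]
force: [-0.6, 5.1, -2.6]
opening: 0.0137
t: 20.4
tool_pos: [0.5934, -0.169, 0.0476]
orientation: [0.068, 1.569, -0.066]
force: [-0.8, 22.6, 13.6]
opening: 0.0132
```

```bash
python3 -m inch '[[[0,-0.003,0,0,0,0,0],[0,-0.002,0,0,0,0,0]]]'; python3 -m inch '[[[0,0.001,0,0,0,0,0]]]'; python3 -m inch '[[[0,0.003,0,0,0,0,0]]]'; python3 -m inch '[[[0,0.003,0,0,0,0,0]]]'
```

```text
t: 20.6
tool_pos: [0.5933, -0.1694, 0.0483]
orientation: [0.074, 1.569, -0.059]
force: [0.9, 12.2, -0.7]
opening: 0.0136
t: 20.7
tool_pos: [0.5933, -0.1683, 0.0481]
orientation: [0.075, 1.57, -0.058]
force: [1.2, -1.5, -5.3]
opening: 0.0133
t: 20.8
tool_pos: [0.5935, -0.1665, 0.048]
orientation: [0.073, 1.569, -0.06]
force: [0.6, -3.7, -4.1]
opening: 0.0135
t: 20.9
tool_pos: [0.5935, -0.1658, 0.0483]
orientation: [0.071, 1.569, -0.063]
force: [-3.8, -8.3, -1.4]
opening: 0.0134
```

Pulling back about 3 mm meets a rising resistance of 8 N, so the catch has shut. I'll push back to the stop, ease off and release.

```bash
python3 -m inch '[[[0,-0.002,0,0,0,0,0],[0.0008,0,0,0,0,0,0]]]'; python3 -m inch '[[[0,0,0,0,0,0,0.45],[0,0,0,0,0,0,0.45],[0,0,0,0,0,0,0.45],[0,0,0,0,0,0,0.45],[0,0,0,0,0,0,0.45]]]'; python3 -m inch '[[[-0.02,0,0,0,0,0,0.5],[-0.03,0,0,0,0,0,0.5],[-0.04,0,0,0,0,0,0.5]]]';python3 -c "
from h import *
go((.608,.1045,.125),15.1,8)"
```

```text
t: 21.1
tool_pos: [0.5935, -0.1686, 0.0477]
orientation: [0.071, 1.569, -0.064]
force: [0.5, 2.9, -2.7]
opening: 0.0136
t: 21.6
tool_pos: [0.5954, -0.1703, 0.05]
orientation: [0.068, 1.565, -0.066]
force: [0.0, -0.5, -0.8]
opening: 0.0411
t: 21.9
tool_pos: [0.5901, -0.1686, 0.1344]
orientation: [0.072, 1.578, -0.063]
force: [0.3, 0.5, 0.6]
opening: 0.0466
pos [ 0.5901 -0.1686  0.1344] yaw -4.92 F [0.34 0.48 0.58] op 0.0466 t 21.9
[0.001, 0.034, -0.001] -0.044
[0.001, 0.034, 0.001] -0.044
[0.001, 0.034, 0.002] -0.044
[0.001, 0.034, 0.004] -0.044
[0.001, 0.034, 0.005] -0.044
[0.001, 0.034, 0.007] -0.044
[0.001, 0.033, 0.008] -0.044
[0.001, 0.033, 0.01] -0.044
```

```bash
python3 -m inch '[[[0,0.034,-0.001,-0.044,0,0,0.6],[0,0.034,0.001,-0.044,0,0,0.6],[0,0.034,0.002,-0.044,0,0,0.6],[0,0.034,0.004,-0.044,0,0,0.6],[0,0.034,0.005,-0.044,0,0,0.6],[0,0.034,0.007,-0.044,0,0,0.6],[0,0.032,0.008,-0.044,0,0,0.6],[0,0.025,0.008,-0.035,0,0,0.6],[0,0,0,0,0,0,0.6]]]';python3 -c "
from h import *
st();go((.608,.1045,.036),15.1,5)
c=snap('top','top3.png'); f=c['frame']
cv2.imwrite('pics/m9.png',np.hstack([cv2.resize(f[150:230,340:450],None,fx=5,fy=5,interpolation=cv2.INTER_CUBIC),]))"
```

```text
t: 22.8
tool_pos: [0.6133, 0.1021, 0.1465]
orientation: [-0.21, 1.55, 0.209]
force: [-0.7, -0.7, -0.0]
opening: 0.0559
t 22.8 pos [0.6133 0.1021 0.1465] F [-0.73 -0.69 -0.  ] op 0.0559
[[0.0107, -0.2644, 0.9643], [0.0006, 0.9644, 0.2644], [-0.9999, -0.0022, 0.0105]] q [ 0.083  0.205  1.5   -0.     1.425 -0.185]
pos [0.6133 0.1021 0.1465] yaw 15.33 F [-0.73 -0.69 -0.  ] op 0.0559 t 22.8
[0.022, 0.001, -0.001] 0.001
[0.022, 0.001, -0.001] 0.001
[0.022, 0.001, -0.001] 0.001
[0.022, 0.001, -0.001] 0.001
[0.022, 0.001, -0.001] 0.001
```

View pics/m9.png

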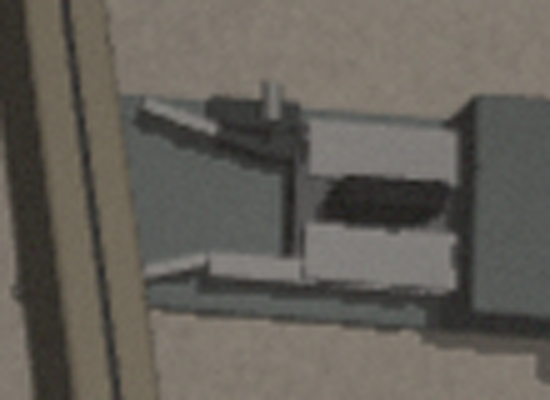

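The cartridge is home under the lips with its fin at (390,198). The catch handle is back at pixel (394,169), where it was at the start. Now the empty one.

```bash
python3 -m inch '[[[0.022,0.001,-0.003,0,0.004,0,0.6],[0.022,0.001,-0.003,0,0.004,0,0.6],[0.022,0,-0.003,0,0.004,0,0.6],[0.02,0,-0.002,0,0.004,0,0.6],[0.01,0,0,0,0.004,0,0.6],[0,0,0,0,0,0,0.6]]]';python3 -c "
from h import *
st();go((.607,.1045,.036),15.1,2)"
```

```text
t: 23.45
tool_pos: [0.6042, 0.0925, 0.0494]
orientation: [-0.209, 1.568, 0.197]
force: [1.1, -0.2, -0.3]
opening: 0.0558
t 23.45 pos [0.6042 0.0925 0.0494] F [ 1.08 -0.18 -0.3 ] op 0.0558
[[-0.0054, -0.2554, 0.9668], [-0.0083, 0.9668, 0.2553], [-1.0, -0.0067, -0.0073]] q [ 0.073  0.282  1.595 -0.008  1.27  -0.183]
pos [0.6042 0.0925 0.0494] yaw 14.79 F [ 1.08 -0.18 -0.3 ] op 0.0558 t 23.45
[0.007, 0.006, 0.003] -0.003
[0.007, 0.006, 0.003] -0.003
```

```bash
python3 -m inch '[[[0.006,0.006,0.003,-0.003,0,0.006,0.6],[0.005,0.004,0.001,0,-0.005,0,0.6],[0,0,0,0,0,0,0.6]]]';python3 -c "
from h import *
st()"; python3 -m inch '[[[0,0,0,0,0,0,0],[0,0,0,0,0,0,0],[0,0,0,0,0,0,0],[0,0,0,0,0,0,0],[0,0,0,0,0,0,0],[0,0,0,0,0,0,0],[0,0,0,0,0,0,0],[0,0,0,0,0,0,0]]]' 40;python3 -m inch '[[[-0.03,0,0,0,0,0,0],[-0.03,0,0,0,0,0,0],[-0.02,0,0,0,0,0,0],[0,0,0,0,0,0,0],[0,0,0,0,0,0,0]]]';python3 -c "
from h import *
st()"
```

```text
t: 23.75
tool_pos: [0.6076, 0.1029, 0.04]
orientation: [-0.204, 1.56, 0.203]
force: [-0.8, -0.1, 0.2]
opening: 0.0557
t 23.75 pos [0.6076 0.1029 0.04  ] F [-0.77 -0.13  0.22] op 0.0557
[[0.0016, -0.2566, 0.9665], [-0.0004, 0.9665, 0.2566], [-1.0, -0.0008, 0.0014]] q [ 8.500e-02  2.970e-01  1.596e+00 -1.000e-03  1.247e+00 -1.740e-01]
t: 24.55
tool_pos: [0.609, 0.1034, 0.0424]
orientation: [-0.205, 1.556, 0.203]
force: [-0.1, -0.4, 0.2]
opening: 0.0137
t: 25.05
tool_pos: [0.6064, 0.1032, 0.1214]
orientation: [-0.205, 1.562, 0.204]
force: [0.3, 1.1, -1.7]
opening: 0.0132
t 25.05 pos [0.6064 0.1032 0.1214] F [ 0.34  1.11 -1.74] op 0.0132
[[-0.0006, -0.2573, 0.9663], [-0.0007, 0.9663, 0.2573], [-1.0, -0.0006, -0.0007]] q [ 8.600e-02  2.180e-01  1.533e+00 -1.000e-03  1.392e+00 -1.740e-01]
```

```bash
python3 -c "
from h import *
go((.464,.40,.125),15.1,8)"
```

```text
pos [0.6064 0.1032 0.1214] yaw 14.91 F [ 0.34  1.11 -1.74] op 0.0132 t 25.05
[-0.0, 0.04, -0.008] -0.0
[-0.0, 0.04, -0.008] -0.0
[-0.0, 0.04, -0.008] -0.0
[-0.0, 0.04, -0.008] -0.0
[-0.0, 0.04, -0.008] -0.0
[-0.0, 0.04, -0.008] -0.0
[-0.0, 0.04, -0.008] -0.0
[-0.0, 0.04, -0.008] -0.0
```

```bash
python3 -m inch '[[[-0.002,0.035,-0.007,0,0,0,0],[-0.002,0.04,-0.008,0,0,0,0],[-0.002,0.04,-0.008,0,0,0,0],[-0.001,0.04,-0.008,0,0,0,0],[0,0.04,-0.008,0,0,0,0],[0,0.04,-0.008,0,0,0,0],[0,0.038,-0.008,0,0,0,0],[0,0.02,-0.004,0,0,0,0],[0,0,0,0,0,0,0]]]';python3 -c "
from h import *
st();go((.464,.40,.052),15.1,4)"
```

```text
t: 25.95
tool_pos: [0.4622, 0.3762, 0.1107]
orientation: [-0.207, 1.581, 0.196]
force: [-0.1, -0.8, -1.2]
opening: 0.0133
t 25.95 pos [0.4622 0.3762 0.1107] F [-0.12 -0.81 -1.19] op 0.0133
[[-0.0186, -0.2531, 0.9673], [-0.0093, 0.9674, 0.253], [-0.9998, -0.0043, -0.0204]] q [0.595 0.197 1.577 0.003 1.388 0.339]
pos [0.4622 0.3762 0.1107] yaw 14.66 F [-0.12 -0.81 -1.19] op 0.0133 t 25.95
[0.015, 0.006, 0.002] -0.002
[0.015, 0.006, 0.002] -0.002
[0.015, 0.006, 0.002] -0.002
[0.015, 0.006, 0.002] -0.002
```

```bash
python3 -m inch '[[[0,0.012,0.001,0,-0.012,0.006,0],[0.012,0.01,0.001,0,-0.006,0.003,0],[0.018,0.002,0,0,0,0,0],[0.018,0,0,0,0,0,0],[0.008,0,0,0,0,0,0]]]'; python3 -m inch '[[[0,0,0,0,0,0,0]]]';python3 -c "
from h import *
st()"
```

```text
t: 26.45
tool_pos: [0.458, 0.3996, 0.0481]
orientation: [-0.196, 1.564, 0.202]
force: [-0.0, 0.3, -0.9]
opening: 0.0137
t: 26.55
tool_pos: [0.4574, 0.3995, 0.0471]
orientation: [-0.195, 1.566, 0.202]
force: [-6.5, 2.8, 14.0]
opening: 0.0136
t 26.55 pos [0.4574 0.3995 0.0471] F [-6.45  2.8  14.03] op 0.0136
[[-0.0048, -0.2496, 0.9683], [0.0039, 0.9683, 0.2496], [-1.0, 0.005, -0.0037]] q [0.63  0.269 1.615 0.006 1.259 0.375]
```

Contact with the tray floor, at the height expected. Release and retreat.

```bash
python3 -m inch '[[[-0.0005,0,0,0,0,0,0.45],[0,0,0,0,0,0,0.45],[0,0,0,0,0,0,0.45],[0,0,0,0,0,0,0.45],[0,0,0,0,0,0,0.45],[-0.02,0,0,0,0,0,0.45],[-0.04,0,0,0,0,0,0.45],[-0.04,0,0,0,0,0,0.5],[-0.04,0,0,0,0,0,0.5],[0,-0.03,-0.01,0,0,0,0.5],[0,-0.04,-0.01,0,0,0,0.5],[0,-0.04,-0.01,0,0,0,0.5],[0,-0.04,-0.01,0,0,0,0.5],[0,-0.04,0,0,0,0,0.5],[0,-0.04,0,0,0,0,0.5],[0,-0.04,0,0,0,0,0.5],[0,-0.04,0,0,0,0,0.5],[0,-0.04,0,0,0,0,0.5]]]'; python3 -c "
from h import *
snap('scene','s9.png');c=snap('top','top9.png')
cv2.imwrite('pics/m10.png',np.vstack([c['frame'][:300],load('s9.png')['frame'][100:400]]))"
```

```text
t: 28.35
tool_pos: [0.5089, 0.0409, 0.1944]
orientation: [-0.198, 1.556, 0.206]
force: [0.6, 0.8, -0.2]
opening: 0.0462
```

View pics/m10.png

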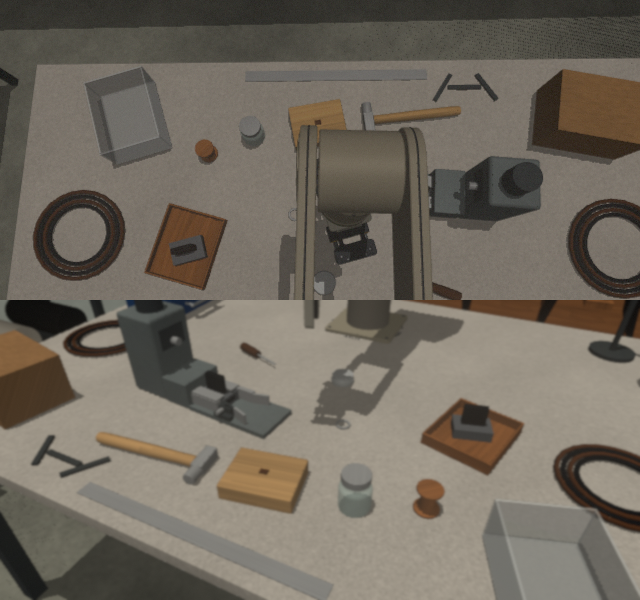

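The empty lies flat, fin up, in the tray at top-view pixel (187,249). The full one is home in the feeder, the bystanders are where they started, and the robot is clear of everything.

```bash
python3 -c "
from plant import workorder
print(workorder.close_job())"
```

```text
the job is handed in; nothing more can be done
None
```

The job is done and handed in at about 28.5 s of the 61 s allowed. The full cartridge is home in the feeder behind the catch, and the empty one lies flat, fin up, in the tray.

- **Telling them apart:** The cartridge nearer the block pulled about −1.3 N, and one stray −1.1 N reading came just after I let it go. The other pulled about −4.8 N, so that was the full one. I set the empty back down and loaded the full one first.
- **Full cartridge:** I slid it along the bed against about 5 N past the catch, to the stop at about 22 N. A small pull back met a rising 8 N, so the catch holds it. In the top view afterwards, the catch handle was back in its starting place.
- **Empty cartridge:** I placed it in the tray and released it. The last top and side views show it flat and fin up.
- **Bystanders:** The block, jar and spool look unmoved in the last views. The tin was partly hidden by the arm, and nothing touched it.
- **What disagreed:** The first two grasps closed on nothing, because the fingertips really stood about 25 mm higher than the stated tool geometry. I found this in the side view and corrected for it. I viewed 13 pictures, three over the budget of 10.

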